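# Reseat a code reader on its cone, groove and flat base

## Task

Set the blue code reader back on its mount, lens towards the orange-striped end, so that all three ball feet settle fully home in the cone, the groove and on the flat, using light forces since it is an aligned instrument. Let go of it, then swing the red keeper fully shut over the edge of its plate. Leave the things around where they are.

Things in the scene. Friction and masses are not known exactly. Their poses are not given: they have to be found in the camera images.
- reader_mid (a point): Centre of the code reader's blue housing, 60 (x) x 42 (y) x 62 mm tall, 51 mm above the bottoms of its feet. x = way the lens looks (at first about world +x), z up. Plate below: 116 (x) x 90 mm (y -42 to +48), 10 thick, its top 31 mm below this point. Under it three steel balls, 16 mm diameter, at (x, y) = (-45,-30), (45,-30), (0,36) mm: for cone, groove, flat. About 0.45 kg.
- base: Fixed grey mount bed, 256 (x -100 to +156) x 194 mm (y -72 to +122), 12 thick; origin on the bench, z up, orange stripe on its +x end. On it an aluminium seat carriage, 180 (x) x 124 mm (y), clamped with its centre 6 to 50 mm along +x from the origin (the offset): unmeasured, differs each time, firm under light forces. Reader home: axes along the mount's, y = 0, x = the carriage's offset, housing centre 81.8 mm above the bench, level.
- seat_line (a point): On the polished deck (34 mm above the bench, y -62 to +10), at mount (0, -30) mm; axes as the mount's. The brass seats lie on the x line through it: a 45-degree cone, mouth 13 mm across, at x = -45 + offset; a 45-degree V-groove along x, 13 mm wide, x = -4 to 86 + offset. With the groove and flat balls down, slide along x till the cone ball drops 3.2 mm; before that the reader, let go, leans 0.04 rad.
- flat_seat (a point): On the flat seat at mount (0, 36) mm, 30.8 mm above the bench: a level aluminium and steel shelf, 3.2 mm lower than the deck, from mount y = +10 to +62, 180 mm long in x. Balls slide on the seats with friction about 0.12.
- keeper (a joint): Angle of the red keeper arm about a vertical pivot: 0 = shut at its stop, arm pointing to mount -y over the plate's edge; grows as it opens; 1.57 = arm pointing to mount -x. Starts open, stays where it is left (0.08 N m friction). Arm underside 54 mm above the bench (3 mm above the seated plate), 6 mm thick, 20 wide, reaching 70 mm from the pivot.
- keeper_pivot (a point): Top of the keeper's pivot, at mount (28, 100) mm, 64 mm above the bench; axes as the mount's.
- keeper_knob (a point): Mid-height of the black upright knob on the keeper arm, 16 mm in diameter, 32 mm tall (60 to 92 mm above the bench), 42 mm from the pivot.
- label_roll_mid (a point): Centre of a white label roll with a red band, 84 mm in diameter, 55 mm tall; leave it alone.
- sanitiser_mid (a point): Centre of a sanitiser bottle, 60 mm in diameter, 150 mm tall; leave it alone.
- crate_mid (a point): Centre of a small open blue crate, 220 x 150 x 90 mm; leave it alone.
- carton_mid (a point): Centre of a small cardboard carton, 160 x 120 x 90 mm; leave it alone.
Not all that is in view belongs to the job. Leave any green or yellow look-alike of the part that bears reader_mid alone.

How it is judged:
By the outcome, as a careful person would: the job done as asked, in the order asked, and still so for the second after the job is handed in, with the robot touching nothing.
It also fails if it takes over 72 s, if anything falls off the work surface, if the arm or the gripper's body presses on something with over 40 N, if the wrist force passes 120 N, or if a joint passes its speed limit or range.

## Robot

A 6-joint arm with a two-finger parallel gripper is mounted at the origin on the work surface. World frame = base frame: x ahead of the robot, y to its left, z up, the work surface at z = 0. Lengths are in mm, angles in rad, forces in N, time in s.
With the tool pointing down it reaches from about 350 to 875 mm from the base axis. Payload 4.2 kg.
Tool frame: the origin (TCP) lies at the very end of the fingers, on their centre line; the grasp point (between the pads) lies 19 mm behind it; z points along the fingers, y is the direction in which the jaws open and shut (so a half turn about z gives the same grasp; the last joint's range is limited). The gripper opens to 85 mm and grips with 20 to 120 N. Pads are 22 mm wide; open, the fingers measure 114 mm over their backs; the gripper's body (76 mm by 85 mm) begins 54 mm behind the grasp point. The pads swing forward as they close: fully open they stand 13 mm farther back than shut.
Start: joints at [1.51, 0.385, 0.008, 0, -1.194, -0.259], TCP at [196.453, 593.3, 231.312] pointing down, gripper open.
Joint ranges: [-3.14, 3.14], [-1.21, 2.06], [-1.07, 1.41], [-3.16, 2.05], [-2.99, -0.16], [-3.1, 3.1]. Speed limits (rad/s): [2.79, 2.79, 3.14, 3.14, 3.14, 3.14].

## Interface

Orientations are given as a unit quaternion [x, y, z, w].
In Python, from bench import arm gives the robot as it stands.
- The arm moves only by the tool apply_moves, never from a script. Its argument "plan" is one flat list of numbers, 5 for each row, row after row: the gripper's target within -1 to 1 (shut at 1, half-way at 0, fully open at -1), then the shift along the world's x, y, z in m, then the turn about the world's z in degrees. A call has 1 to 8 rows; each row is the pose to reach, as a shift and turn from the pose commanded when the call began; what a row does not reach only later rows make up. A row lasts 1/12 s, in which the tool goes at most 41.7 mm and 7.16 degrees, less where a joint would pass 70% of its speed; a pose out of reach is approached as far as the arm can. A call with a gripper value outside its range is refused whole. The fingers move at their own pace and stop on an object; the grip force is fixed at half the most. Time passes only in rows, so rows that repeat a pose let the fingers close. It gives the time, the measured TCP pose, the force and the opening at its end, in the units of the state.
- arm.read_state(): the state, without advancing time (a new reading comes with each control period).
- arm.get_image(name): name is "scene" or "top" or "wrist"; returns a dict with "color" (420x560x3 uint8, red, green, blue), "range_z" (420x560 float32, mm along the optical axis (not along the pixel's ray), 0 where there is no reading), "camera_matrix" (3x3 intrinsics, pixels), "camera_from_world" (4x4, takes a point from world to camera coordinates); the wrist camera has in their place "mount" (4x4, takes a point from camera to tool coordinates, whose origin is the TCP and whose axes are the flange's). Camera axes: x right, y down, z forward; pixel columns grow to the right and rows downward; lengths in mm; the calibration is good to about 2 mm. A picture is of the moment at which its call begins: read the wrist's pose just before it.
- arm.job_done(): hands the job in, once; it reports no verdict.
The state is a dict: "clock": time; "joints": joint angles; "joint_vel": joint speeds; "joint_efforts": joint torques, N m; "position": TCP position; "ee_rot": TCP orientation; "contact_force": force on the tool from outside, world axes, zero at the start; "wrist_torque": the same for the moment, N m; "gripper_width": finger opening in mm.
Only numpy, scipy, OpenCV 4.12 (cv2) and the standard library are available. Lean on these libraries where they do the work, as an engineer would, in place of code of your own. Each camera call takes 0.05 s, during which the arm holds its last target.

## Working session

There is one attempt and no reset: what is moved stays moved. The work goes in short steps, Python scripts to look and compute and a tool call to move; the robot and the scene stay as the last step left them, time stands still between calls to the robot, and variables do not carry over. Pictures are saved under pics/ and viewed, and the job is handed in when it is done.

Besides the shell and the picture viewer there is one more tool, called as name(argument=value, ...) on one line, values as JSON. apply_moves: Moves the arm, as the interface text tells. Its arguments: {"type":"object","properties":{"plan":{"type":"array","items":{"type":"number"}}},"required":["plan"]}

```bash
ls; mkdir -p pics; cat > h.py <<'E'
import numpy as np, cv2
from bench import arm
def grab(name, fn=None):
    s=arm.read_state(); im=arm.get_image(name)
    if fn: cv2.imwrite('pics/'+fn, im['color'][:,:,::-1])
    return s,im
def cloud(im):
    K=np.array(im['camera_matrix']);T=np.linalg.inv(np.array(im['camera_from_world']))
    z=im['range_z'].astype(float);v,u=np.mgrid[:z.shape[0],:z.shape[1]]
    P=np.stack([(u-K[0,2])/K[0,0]*z,(v-K[1,2])/K[1,1]*z,z],-1)
    W=P@T[:3,:3].T+T[:3,3]; W[z==0]=np.nan
    return W
def plane(im,u,v,h):
    K=np.array(im['camera_matrix']);T=np.linalg.inv(np.array(im['camera_from_world']))
    uv=np.c_[np.atleast_1d(u),np.atleast_1d(v)].astype(float)
    d=np.c_[(uv[:,0]-K[0,2])/K[0,0],(uv[:,1]-K[1,2])/K[1,1],np.ones(len(uv))]@T[:3,:3].T
    o=T[:3,3]; return o+d*((h-o[2])/d[:,2])[:,None]
E
python3 - <<'E'
from h import *
for n in ['scene','top','wrist']:
    s,im=grab(n,n+'0.png'); print(n,im['camera_matrix'].tolist(), np.round(im.get('camera_from_world',im.get('mount')),3).tolist())
print(s)
E
```

```text
pics
scene [[438.8555159402516, 0.0, 285.84700777343784], [0.0, 438.8555159402516, 205.10714028586767], [0.0, 0.0, 1.0]] [[-0.528, 0.849, 0.011, 321.288], [0.574, 0.366, -0.732, -264.302], [-0.626, -0.38, -0.681, 1708.547], [0.0, 0.0, 0.0, 1.0]]
top [[397.54212268096666, 0.0, 273.4325062250365], [0.0, 397.54212268096666, 212.0510878717693], [0.0, 0.0, 1.0]] [[0.007, -1.0, -0.024, 8.406], [-0.999, -0.005, -0.045, 568.045], [0.045, 0.025, -0.999, 1220.087], [0.0, 0.0, 0.0, 1.0]]
wrist [[361.3615668081772, 0.0, 273.6726216970699], [0.0, 361.3615668081772, 209.7295204586434], [0.0, 0.0, 1.0]] [[-0.001, -0.954, -0.3, 76.917], [1.0, -0.001, -0.0, 0.141], [-0.0, -0.3, 0.954, -142.44], [0.0, 0.0, 0.0, 1.0]]
{'clock': 0.1, 'joints': array([ 1.50957952e+00,  3.85468108e-01,  6.75216296e-03, -4.18664099e-04,
       -1.19400424e+00, -2.58599046e-01]), 'joint_vel': array([-0.00118756, -0.0002919 ,  0.00186004,  0.00154085, -0.00059123,
        0.00075378]), 'joint_efforts': array([-5.52789406e-04, -3.93319738e+01,  1.88928598e+01,  4.19789538e+00,
       -2.59566084e-03,  5.74091132e-06]), 'position': array([196.3192352 , 592.81216981, 230.336331  ]), 'ee_rot': array([ 9.87229176e-01, -1.59303453e-01, -9.88464485e-05,  9.76420804e-04]), 'contact_force': array([ 0.76543468,  0.16422295, -0.55229449]), 'wrist_torque': array([ 0.06181128, -0.0025632 ,  0.03614331]), 'gripper_width': 85.27066640460124}
```

View pics/scene0.png

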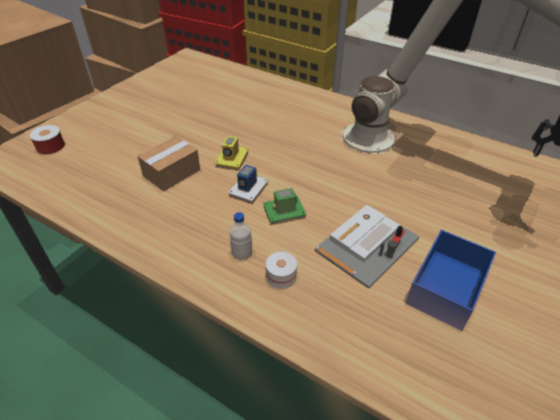

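View pics/top0.png

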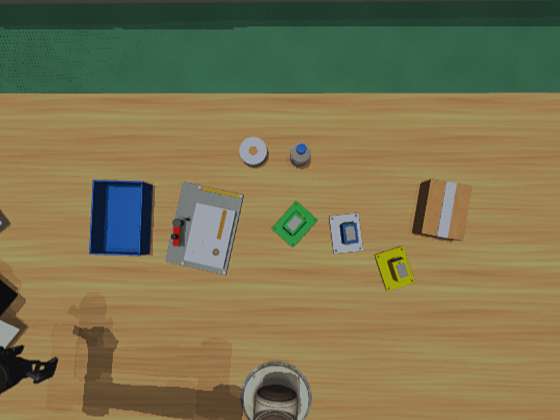

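View pics/wrist0.png

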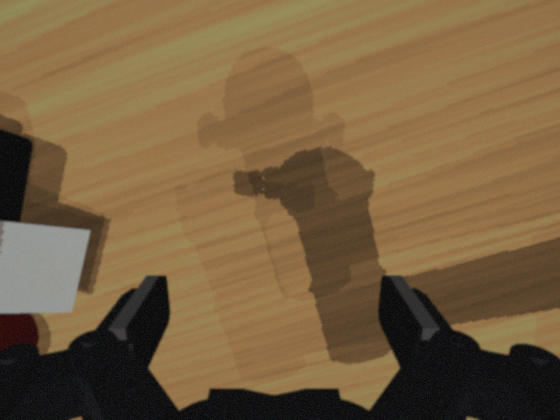

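The scene picture shows a blue reader at (247,180), a green look-alike at (286,203), a yellow one at (231,151), and the mount at (367,240). In the top picture these are at:
- blue reader: (348,233)
- green look-alike: (295,224)
- yellow look-alike: (400,270)
- blue bottle cap: (301,149)
- blue crate: (121,218)

By the description I choose the blue reader on the white plate at (348,233). I'll check it in a close crop.

```bash
python3 - <<'E'
from h import *
s,im=grab('top'); c=im['color'][:,:,::-1]
a=cv2.resize(c[200:270,315:385],(400,400),interpolation=cv2.INTER_CUBIC)
b=cv2.resize(c[175:280,160:250],(343,400),interpolation=cv2.INTER_CUBIC)
cv2.imwrite('pics/crop1.png',np.hstack([a,b]))
W=cloud(im)
for n,(u,v) in dict(reader=(348,233),platecorner=(337,218),deck=(215,230),bed=(190,195),table=(300,300),arm=(177,232),green=(295,224),roll=(253,151),crate=(121,218)).items(): print(n,W[v,u].round(1))
s,i2=grab('scene'); c=i2['color'][:,:,::-1]
cv2.imwrite('pics/crop2.png',np.hstack([cv2.resize(c[150:220,210:280],(400,400),interpolation=cv2.INTER_CUBIC),cv2.resize(c[200:290,310:420],(400,327),interpolation=cv2.INTER_CUBIC)[:400].copy() if 0 else cv2.resize(c[195:295,315:415],(400,400),interpolation=cv2.INTER_CUBIC)]))
E
```

```text
reader [ 505.1 -206.2   87.8]
platecorner [ 550.5 -184.    17.6]
deck [511.2 188.7  38. ]
bed [619.8 272.6  14.4]
table [296.7 -71.9   2.5]
arm [504.5 299.8  57.5]
green [530.3 -53.1  81.9]
roll [750.6  73.8  53.7]
crate [547.  492.1   5. ]
```

View pics/crop1.png

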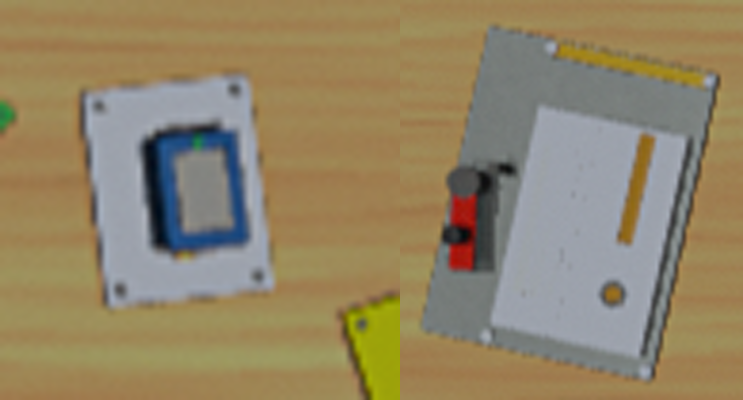

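View pics/crop2.png

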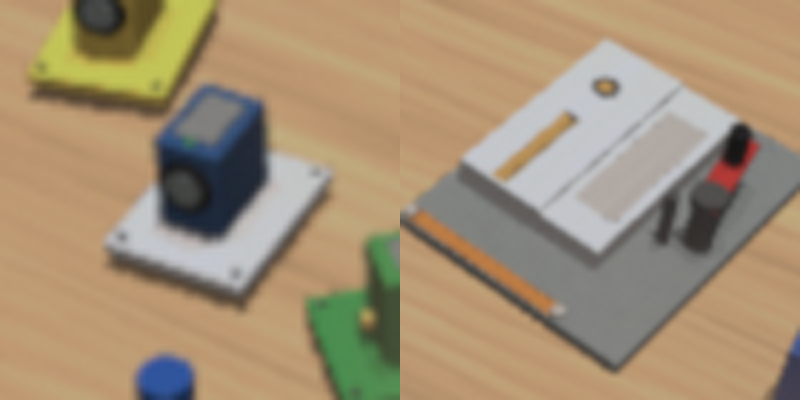

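The crop shows the blue housing on a white plate, with its lens and green LED toward world +x. The mount's orange stripe is at its +x end, the cone is at left-back, and the keeper points to mount -x, so it's open. Next I'll take the rough measurements.

```bash
python3 - <<'E'
from h import *
s,im=grab('top'); c=im['color'].astype(int); W=cloud(im)
hsv=cv2.cvtColor(im['color'],cv2.COLOR_RGB2HSV)
def big(m,roi):
    z=np.zeros(m.shape,np.uint8);u0,v0,u1,v1=roi;z[v0:v1,u0:u1]=(m[v0:v1,u0:u1]*255)
    cs,_=cv2.findContours(z,cv2.RETR_EXTERNAL,cv2.CHAIN_APPROX_NONE);return max(cs,key=cv2.contourArea)
def rect(ct,h):
    p=ct[:,0,:].astype(float);P=plane(im,p[:,0],p[:,1],h)[:,:2].astype(np.float32)
    (cx,cy),(w,hh),a=cv2.minAreaRect(P);return np.round([cx,cy,w,hh,a],1)
# reader plate: low saturation or blue in roi
m=(hsv[...,1]<70)|((hsv[...,0]>95)&(hsv[...,0]<130))
print('plate',rect(big(m,(320,200,372,262)),20),'exp 116x90')
# housing top by depth+colour
bl=(W[...,2]>70)
print('house',rect(big(bl,(325,205,372,262)),82),'exp 60x42')
print('bed',rect(big(m,(150,170,250,285)),12),'exp 256x194')
dk=(hsv[...,1]<60)&(hsv[...,2]>165)
print('deck',rect(big(dk&(W[...,2]>22),(165,185,250,280)),34),'exp 180x124')
org=(hsv[...,0]>8)&(hsv[...,0]<28)&(hsv[...,1]>120)
print('stripe',rect(big(org,(196,180,242,200)),12))
red=((hsv[...,0]<6)|(hsv[...,0]>174))&(hsv[...,1]>120)
print('red',rect(big(red,(160,210,195,260)),60))
E
```

```text
plate [ 505.1 -209.3  117.3   91.4    6.9] exp 116x90
house [ 506.  -211.8   63.4   43.1    6.8] exp 60x42
bed [519.  230.  199.  255.8  78. ] exp 256x194
deck [495.4 207.6 120.7 176.3  78.1] exp 180x124
stripe [631.6 176.5 126.1  25.7  85.5]
red [494.  301.9  56.9  18.1   1. ]
```

apply_moves(plan=[-1,0.2,-0.25,-0.03,6.3,-1,0.2,-0.25,-0.03,6.3,-1,0.2,-0.25,-0.03,6.3,-1,0.2,-0.25,-0.03,6.3,-1,0.2,-0.25,-0.03,6.3,-1,0.2,-0.25,-0.03,6.3,-1,0.2,-0.25,-0.03,6.3,-1,0.2,-0.25,-0.03,6.3])

```text
clock: 0.97
position: [397.5, 340.6, 201.2]
ee_rot: [0.994, -0.105, -0.0, 0.0]
contact_force: [0.1, -0.1, -0.5]
gripper_width: 85.2
```

apply_moves(plan=[-1,0.114,-0.13,0.0,0,-1,0.114,-0.13,0.0,0,-1,0.114,-0.13,0.0,0,-1,0.114,-0.13,0.0,0,-1,0.114,-0.13,0.0,0,-1,0.114,-0.13,0.0,0,-1,0.114,-0.13,0.0,0])

```text
clock: 1.55
position: [510.4, 213.0, 201.1]
ee_rot: [0.994, -0.105, -0.0, 0.0]
contact_force: [0.1, -0.7, -0.0]
gripper_width: 85.4
```

```bash
python3 - <<'E'
from h import *
s,im=grab('wrist','w1.png'); print(s['clock'],s['position'],s['ee_rot'],s['joints'],s['contact_force'])
np.savez('w1.npz',pos=s['position'],q=s['ee_rot'],color=im['color'],rz=im['range_z'],K=im['camera_matrix'],mount=im['mount'])
E
```

```text
1.55 [510.41261775 213.00376719 201.1034334 ] [ 9.94429136e-01 -1.05407029e-01 -2.27849404e-04  8.49814912e-06] [ 6.88278157e-01  2.87460571e-01 -2.15906758e-01 -3.57294297e-04
 -1.06776063e+00  6.71484061e-01] [ 0.07408794 -0.7008829  -0.02726447]
```

View pics/w1.png

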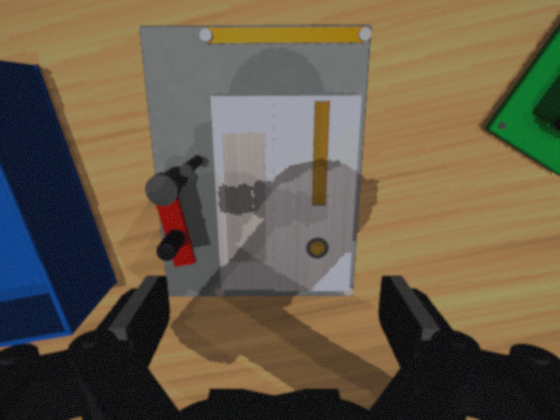

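The wrist view has the stripe at the top (286,35), the groove at (320,153), the cone at (317,247), the keeper pivot at (162,188) and the knob at (172,244). I'll measure these.

```bash
cat >> h.py <<'E'
from scipy.spatial.transform import Rotation as R
def wT(s,im):
    T=np.eye(4);T[:3,:3]=R.from_quat(s['ee_rot']).as_matrix();T[:3,3]=s['position'];return T@np.array(im['mount'])
def wplane(s,im,uv,h):
    K=np.array(im['camera_matrix']);T=wT(s,im);uv=np.atleast_2d(np.array(uv,float))
    d=np.c_[(uv[:,0]-K[0,2])/K[0,0],(uv[:,1]-K[1,2])/K[1,1],np.ones(len(uv))]@T[:3,:3].T
    o=T[:3,3];h=np.broadcast_to(h,len(uv));return o+d*((h-o[2])/d[:,2])[:,None]
E
python3 - <<'E'
from h import *
d=np.load('w1.npz');s={'position':d['pos'],'ee_rot':d['q']};im={'camera_matrix':d['K'],'mount':d['mount']}
c=d['color'];hsv=cv2.cvtColor(c,cv2.COLOR_RGB2HSV)
rz=d['rz']; K=d['K']
for (u,v) in [(340,130),(180,80),(90,200),(420,340),(250,270)]:
    z=rz[v,u];p=wT(s,im)@np.array([(u-K[0,2])/K[0,0]*z,(v-K[1,2])/K[1,1]*z,z,1]);print((u,v),p.round(1))
org=((hsv[...,0]>8)&(hsv[...,0]<30)&(hsv[...,1]>150)).astype(np.uint8)
def cont(m,roi):
    z=np.zeros(m.shape,np.uint8);u0,v0,u1,v1=roi;z[v0:v1,u0:u1]=m[v0:v1,u0:u1]
    cs,_=cv2.findContours(z,cv2.RETR_EXTERNAL,cv2.CHAIN_APPROX_NONE);return max(cs,key=cv2.contourArea)[:,0,:]
def rc(ct,h):
    P=wplane(s,im,ct,h)[:,:2].astype(np.float32);r=cv2.minAreaRect(P);return np.round([*r[0],*r[1],r[2]],1),P
g=rc(cont(org,(300,90,345,215)),34);print('groove',g[0],'exp 90x13')
co=rc(cont(org,(300,230,335,265)),34);print('cone brass',co[0])
st=rc(cont(org,(208,20,370,50)),12);print('stripe',st[0])
# cone dark rim
big=cv2.resize(c[60:300,130:380,::-1],(750,720)[:2],interpolation=cv2.INTER_CUBIC)
cv2.imwrite('pics/w1crop.png',cv2.resize(c[85:275,200:375,::-1],(552,600),interpolation=cv2.INTER_CUBIC))
E
```

```text
(340, 130) [547.1 147.8  32.9   1. ]
(180, 80) [615.5 273.2  11.3   1. ]
(90, 200) [527.9 394.7   0.    1. ]
(420, 340) [508.  168.4 251.7   1. ]
(250, 270) [434.4 252.5  29.6   1. ]
groove [530.3 167.8  10.5  86.4  78. ] exp 90x13
cone brass [445.9 185.6  11.2  11.1  79.6]
stripe [631.4 177.1 127.5  11.4  77.9]
```

View pics/w1crop.png

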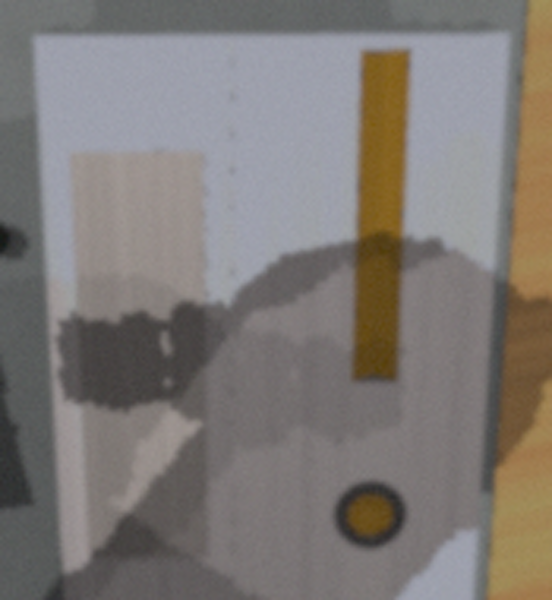

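```bash
python3 - <<'E'
from h import *
d=np.load('w1.npz');s={'position':d['pos'],'ee_rot':d['q']};im={'camera_matrix':d['K'],'mount':d['mount']}
pts=dict(bedTL=(141,27,12),bedTR=(371,26,12),pivot=(161,188,64),knobtop=(167,250,92),armtip=(186,265,60),post=(203,159,60))
home=np.array([496.3,205.6]);a=np.radians(-12);u=np.array([np.cos(a),np.sin(a)]);n=np.array([-u[1],u[0]])
for k,(x,y,h) in pts.items():
    p=wplane(s,im,(x,y),h)[0];r=p[:2]-home;print(k,p.round(1),'rel home in mount axes',np.round([r@u,r@n],1))
c=d['color'];cv2.imwrite('pics/w1k.png',cv2.resize(c[140:300,130:250,::-1],(450,600),interpolation=cv2.INTER_CUBIC))
E
```

```text
bedTL [662.1 292.8  12. ] rel home in mount axes [144.  119.8]
bedTR [622.7 106.1  12. ] rel home in mount axes [144.3 -71. ]
pivot [536.2 299.   64. ] rel home in mount axes [19.6 99.7]
knobtop [493.9 298.9  92. ] rel home in mount axes [-21.7  90.8]
armtip [465.3 300.   60. ] rel home in mount axes [-49.9  85.9]
post [551.  261.1  60. ] rel home in mount axes [42.  65.6]
```

View pics/w1k.png

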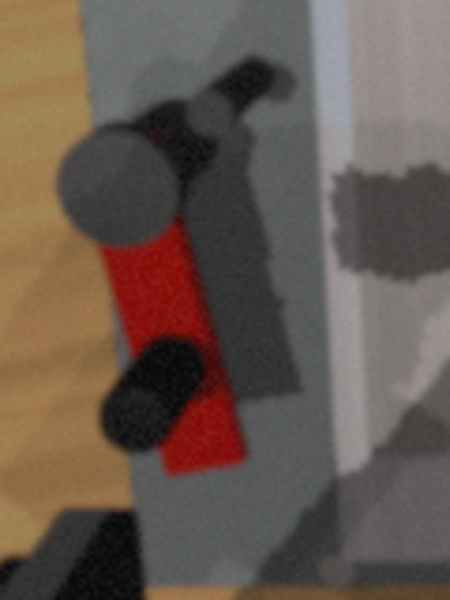

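apply_moves(plan=[-1,0,-0.3,0,14,-1,0,-0.3,0,14,-1,0,-0.3,0,14,-1,0,-0.3,0,14,-1,0,-0.3,0,14,-1,0,-0.3,0,14,-1,0,-0.3,0,14,-1,0,-0.3,0,14])

```text
clock: 2.27
position: [509.7, -89.1, 201.6]
ee_rot: [1.0, 0.017, -0.0, 0.0]
contact_force: [0.1, -0.0, -0.4]
gripper_width: 85.4
```

apply_moves(plan=[-1,-0.005,-0.125,0,5,-1,-0.005,-0.125,0,5,-1,-0.005,-0.125,0,5,-1,-0.005,-0.125,0,5,-1,-0.005,-0.125,0,5,-1,-0.005,-0.125,0,5])

```text
clock: 2.77
position: [505.6, -210.4, 201.3]
ee_rot: [0.998, 0.062, -0.0, -0.0]
contact_force: [0.3, 0.5, 0.4]
gripper_width: 85.5
```

```bash
python3 - <<'E'
from h import *
s,im=grab('wrist','w2.png'); print(s['clock'],s['position'],s['ee_rot'],s['contact_force'])
np.savez('w2.npz',pos=s['position'],q=s['ee_rot'],color=im['color'],rz=im['range_z'],K=im['camera_matrix'],mount=im['mount'])
E
```

```text
2.7667 [ 505.63596627 -210.39501812  201.27447364] [ 9.98104513e-01  6.15414657e-02 -3.02323502e-06 -1.71959240e-04] [0.29767705 0.54696778 0.40353859]
```

View pics/w2.png

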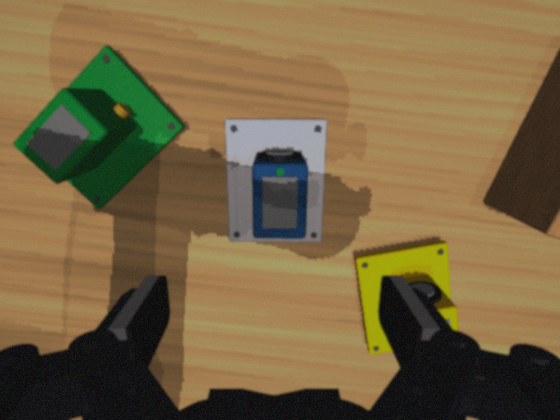

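The view shows the blue housing top at (280,208) on the white plate, which spans (225..327, 120..242). Green is at left (70,130) and yellow at lower right (410,300).

```bash
python3 - <<'E'
from h import *
d=np.load('w2.npz');s={'position':d['pos'],'ee_rot':d['q']};im={'camera_matrix':d['K'],'mount':d['mount']}
c=d['color'];hsv=cv2.cvtColor(c,cv2.COLOR_RGB2HSV)
def cont(m,roi):
    z=np.zeros(m.shape,np.uint8);u0,v0,u1,v1=roi;z[v0:v1,u0:u1]=m[v0:v1,u0:u1]
    cs,_=cv2.findContours(z,cv2.RETR_EXTERNAL,cv2.CHAIN_APPROX_NONE);return max(cs,key=cv2.contourArea)[:,0,:]
def rc(ct,h):
    P=wplane(s,im,ct,h)[:,:2].astype(np.float32);r=cv2.minAreaRect(P);return np.round([*r[0],*r[1],r[2]],1)
m=((hsv[...,1]<70)&(hsv[...,2]>60)|((hsv[...,0]>95)&(hsv[...,0]<130))).astype(np.uint8)
print('plate',rc(cont(m,(215,105,335,250)),20))
gm=((hsv[...,1]<60)).astype(np.uint8)
print('label',rc(cont(gm,(262,176,298,230)),82))
b=((hsv[...,0]>100)&(hsv[...,0]<130)&(hsv[...,1]>90)).astype(np.uint8)
ct=cont(b,(245,150,315,242));print('blue',cv2.boundingRect(ct))
ct=ct[(ct[:,1]>185)];
# housing side edges at top plane: rows 185-230
for v in (185,200,215,230):
    us=np.where(b[v,245:315])[0]+245; print(v,us.min(),us.max(),wplane(s,im,[(us.min()-.5,v),(us.max()+.5,v)],82).round(1)[:,:2].tolist())
cv2.imwrite('pics/w2c.png',cv2.resize(c[110:250,215:335,::-1],(510,595),interpolation=cv2.INTER_CUBIC))
E
```

```text
plate [ 506.8 -211.8  115.3   89.9    7. ]
label [ 506.  -214.9   40.1   25.9    7. ]
blue (253, 154, 55, 84)
185 254 306 [[517.5, -194.0], [522.3, -233.1]]
200 253 305 [[505.9, -194.5], [510.8, -234.1]]
215 253 305 [[494.1, -195.7], [499.0, -235.8]]
230 254 304 [[482.0, -197.8], [486.8, -236.9]]
```

View pics/w2c.png

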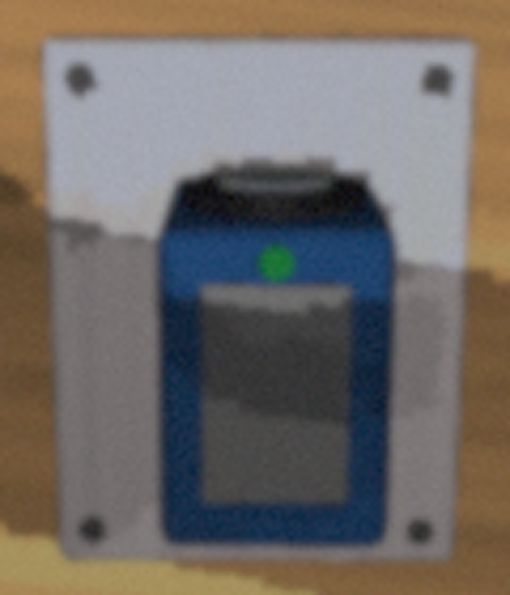

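apply_moves(plan=[-1,0.0014,-0.0044,-0.04,0,-1,0.0014,-0.0044,-0.08,0,-1,0.0014,-0.0044,-0.12,0,-1,0.0014,-0.0044,-0.145,0,-1,0.0014,-0.0044,-0.155,0,-1,0.0014,-0.0044,-0.163,0,-1,0.0014,-0.0044,-0.163,0,-1,0.0014,-0.0044,-0.163,0])

```text
clock: 3.48
position: [508.3, -215.6, 39.7]
ee_rot: [0.998, 0.062, 0.001, 0.0]
contact_force: [0.9, 1.1, 0.4]
gripper_width: 84.8
```

apply_moves(plan=[0,0,0,0,0,0.1,0,0,0,0,0.2,0,0,0,0,0.4,0,0,0,0,0.6,0,0,0,0,1,0,0,0,0,1,0,0,0,0,1,0,0,0,0])

```text
clock: 4.15
position: [507.7, -216.4, 39.4]
ee_rot: [0.998, 0.061, 0.001, 0.0]
contact_force: [-0.5, 0.4, 6.6]
gripper_width: 41.3
```

```bash
python3 - <<'E'
from h import *
s,im=grab('wrist','w3.png'); print(s['clock'],s['position'],s['ee_rot'],s['contact_force'],s['gripper_width'])
E
```

```text
4.15 [ 507.68079377 -216.36432323   39.42831648] [9.98132148e-01 6.10829516e-02 9.68279391e-04 3.88394318e-04] [-0.52861199  0.35011173  6.59300026] 41.274214771316956
```

View pics/w3.png

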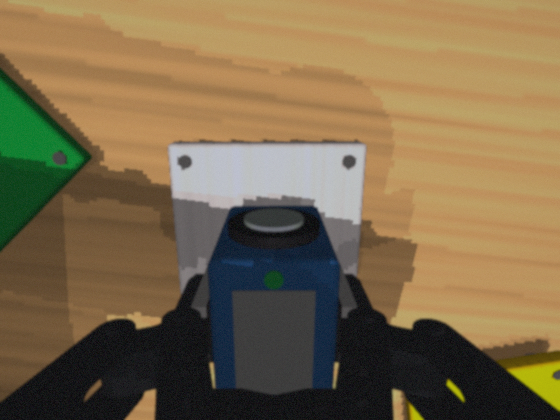

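apply_moves(plan=[1,0,0,0.015,0,1,0,0,0.04,0,1,0,0,0.08,0,1,0,0,0.12,0,1,0,0,0.14,0,1,0,0,0.14,0])

```text
clock: 4.7
position: [509.3, -216.7, 183.0]
ee_rot: [0.998, 0.061, 0.005, 0.001]
contact_force: [0.6, -0.3, -2.9]
gripper_width: 41.4
```

```bash
python3 - <<'E'
from h import *
s,im=grab('wrist','w4.png'); print(s['clock'],s['position'],s['ee_rot'],s['contact_force'],s['wrist_torque'],s['gripper_width'])
E
```

```text
4.7 [ 509.33171634 -216.6987558   183.0317748 ] [0.998126   0.06099532 0.00474761 0.00122928] [ 0.58809816 -0.3090711  -2.85847886] [-0.059576   -0.11640381 -0.00277908] 41.39640635012026
```

View pics/w4.png

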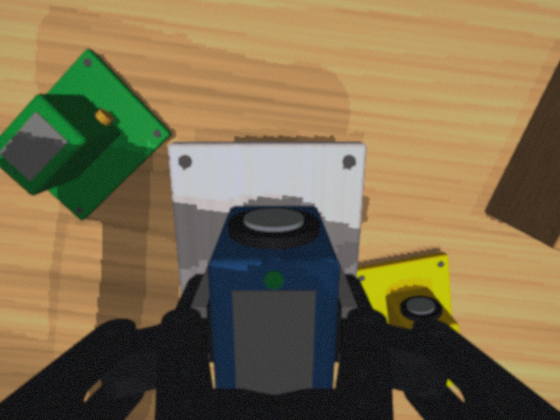

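The held reader looks the same as before the lift, with the plate edge at row 142, so it hasn't slipped. Now I'll carry it over.

apply_moves(plan=[1,-0.006,0.03,0,-2,1,-0.006,0.068,0,-5,1,-0.006,0.108,0,-8,1,-0.006,0.148,0,-10,1,-0.006,0.188,0,-12,1,-0.006,0.228,0,-14,1,-0.006,0.268,0,-16,1,-0.006,0.3,0,-19])

```text
clock: 5.42
position: [498.4, 85.8, 175.0]
ee_rot: [0.994, -0.106, -0.003, 0.001]
contact_force: [0.9, -0.3, -4.2]
gripper_width: 41.2
```

apply_moves(plan=[1,-0.004,0.03,0,0,1,-0.004,0.06,0,0,1,-0.004,0.09,0,0,1,-0.004,0.11,0,0,1,-0.004,0.12,0,0,1,-0.004,0.12,0,0,1,-0.004,0.12,0,0,1,-0.004,0.12,0,0])

```text
clock: 6.08
position: [495.9, 202.5, 176.8]
ee_rot: [0.994, -0.105, -0.001, 0.001]
contact_force: [0.2, 0.3, -4.2]
gripper_width: 41.7
```

```bash
python3 - <<'E'
from h import *
s,im=grab('wrist','w5.png'); print(s['clock'],s['position'],R.from_quat(s['ee_rot']).as_matrix()[:,0],s['contact_force'],s['wrist_torque'],s['gripper_width'])
E
```

```text
6.0833 [495.91696845 202.49443003 176.77543993] [ 0.9778207  -0.2094269  -0.00265607] [ 0.21450626  0.27277975 -4.18770969] [-0.02274899 -0.00329875  0.06171364] 41.67185637503371
```

View pics/w5.png

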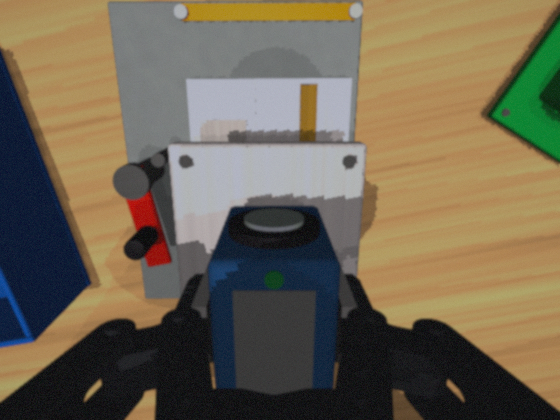

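```bash
python3 - <<'E'
from h import *
s=arm.read_state();d=np.load('w1.npz')
T=d['mount'];K=d['K']
img=cv2.imread('pics/w4.png');g=cv2.cvtColor(img,cv2.COLOR_BGR2HSV)
w=((g[...,1]<70)&(g[...,2]>60)).astype(np.uint8)
print([np.where(w[130:165,u])[0].min()+130 for u in (190,230,280,330,355)])
for v in(150,165,180): 
  us=np.where(w[v,150:390])[0]+150;print(v,us.min(),us.max())
for z in (18.4,19.4,20.4):
  for uv in ((190,142),(345,142),(169,150),(365,150)):
    r=T[:3,:3]@np.array([(uv[0]-K[0,2])/K[0,0],(uv[1]-K[1,2])/K[1,1],1]);o=T[:3,3]
    print(z,uv,(o+r*(z-o[2])/r[2]).round(1))
E
```

```text
[np.int64(142), np.int64(142), np.int64(141), np.int64(142), np.int64(142)]
150 167 365
165 169 364
180 170 363
18.4 (190, 142) [ 57.6 -36.7  18.4]
18.4 (345, 142) [57.6 31.6 18.4]
18.4 (169, 150) [ 54.1 -46.3  18.4]
18.4 (365, 150) [54.1 40.7 18.4]
19.4 (190, 142) [ 57.5 -36.9  19.4]
19.4 (345, 142) [57.5 31.8 19.4]
19.4 (169, 150) [ 54.  -46.6  19.4]
19.4 (365, 150) [53.9 40.9 19.4]
20.4 (190, 142) [ 57.4 -37.2  20.4]
20.4 (345, 142) [57.4 32.  20.4]
20.4 (169, 150) [ 53.8 -46.8  20.4]
20.4 (365, 150) [53.8 41.2 20.4]
```

apply_moves(plan=[1,0.0007,0.003,-0.03,0,1,0.0007,0.003,-0.06,0,1,0.0007,0.003,-0.08,0,1,0.0007,0.003,-0.09,0,1,0.0007,0.003,-0.094,0,1,0.0007,0.003,-0.094,0,1,0.0007,0.003,-0.094,0])

```text
clock: 6.72
position: [498.6, 207.1, 85.5]
ee_rot: [0.994, -0.105, 0.001, -0.001]
contact_force: [0.9, 0.1, -3.7]
gripper_width: 41.2
```

apply_moves(plan=[1,0,0,0,0,1,0,0,0,0,1,0,0,0,0])

```text
clock: 6.97
position: [498.0, 207.3, 85.4]
ee_rot: [0.995, -0.105, 0.001, -0.001]
contact_force: [1.4, -0.7, -4.3]
gripper_width: 41.1
```

```bash
python3 - <<'E'
from h import *
s,im=grab('wrist','w6.png');s,im2=grab('scene','s6.png'); print(s['clock'],s['position'],R.from_quat(s['ee_rot']).as_matrix()[:,0],s['contact_force'],s['wrist_torque'],s['gripper_width'],s['joint_vel'])
cv2.imwrite('pics/s6c.png',cv2.resize(im2['color'][170:310,300:440,::-1],(590,590),interpolation=cv2.INTER_CUBIC))
E
```

```text
7.0167 [497.90702053 207.19869021  85.14197925] [ 0.97808878 -0.20818538  0.00109143] [-0.74407515  0.26499814 -3.5854957 ] [-0.06059901 -0.02987695  0.0311354 ] 41.611275941098455 [ 0.00118614  0.00648579 -0.00541378 -0.00214192  0.00054155 -0.00039914]
```

View pics/s6c.png

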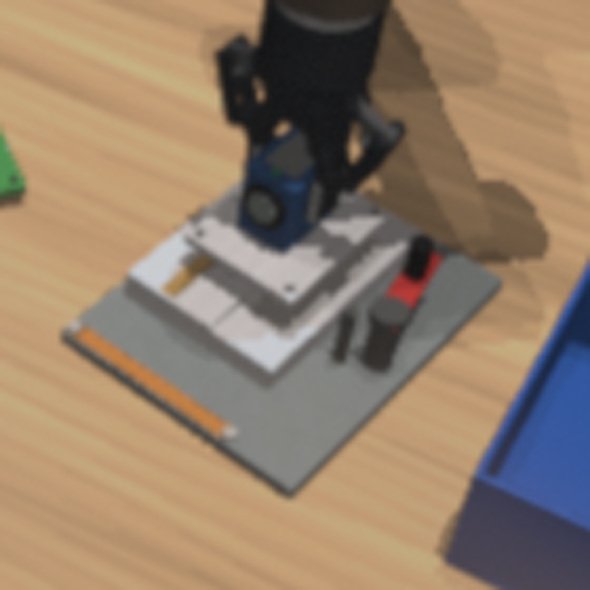

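View pics/w6.png

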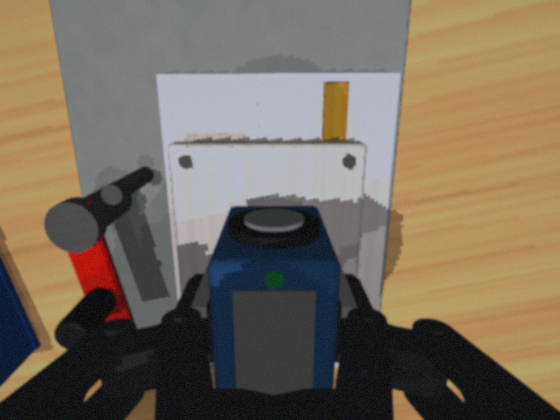

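```bash
cat > g.py <<'E'
from h import *
import sys
img=cv2.imread(sys.argv[1]);g=cv2.cvtColor(img,cv2.COLOR_BGR2HSV)
d=np.load('w1.npz');T=d['mount'];K=d['K']
zt=float(sys.argv[2]) # tcp height
o=((g[...,0]>8)&(g[...,0]<30)&(g[...,1]>150))
top=None
def tool(u,v,h):
    r=T[:3,:3]@np.array([(u-K[0,2])/K[0,0],(v-K[1,2])/K[1,1],1]);q=T[:3,3];return q+r*((zt-h)-q[2])/r[2]
for v in range(60,138,4):
    us=np.where(o[v,300:380])[0]+300
    if len(us)>10: print(v,us.min(),us.max(),tool(us.min()-.5,v,34).round(1)[:2],tool(us.max()+.5,v,34).round(1)[:2])
col=np.where(o[60:138,335])[0]+60; print('end row',col.min(),tool(335,col.min()-.5,34).round(1))
w=((g[...,1]<60)&(g[...,2]>90))
E
python3 g.py pics/w6.png 85.2
```

```text
84 325 347 [82.7 25.9] [82.7 37.6]
88 325 346 [80.8 26. ] [80.8 37.2]
92 325 346 [78.9 26.1] [78.9 37.3]
96 325 346 [76.9 26.2] [76.9 37.4]
100 325 346 [75.  26.2] [75.  37.5]
104 325 346 [73.  26.3] [73.  37.6]
108 325 345 [71.  26.4] [71.  37.2]
112 325 345 [69.  26.5] [69.  37.4]
116 324 345 [67.  26.1] [67.  37.5]
120 324 345 [65.  26.1] [65.  37.6]
124 324 345 [63.  26.2] [63.  37.7]
128 324 344 [60.9 26.3] [60.9 37.3]
132 324 344 [58.9 26.4] [58.9 37.4]
136 324 344 [56.8 26.5] [56.8 37.6]
end row 83 [83.4 31.2 51.2]
```

apply_moves(plan=[1,-0.0013,-0.0017,0,0,1,-0.0013,-0.0017,-0.003,0,1,-0.0013,-0.0017,-0.006,0,1,-0.0013,-0.0017,-0.009,0,1,-0.0013,-0.0017,-0.01,0,1,-0.0013,-0.0017,-0.01,0])

```text
clock: 7.57
position: [496.0, 205.0, 73.7]
ee_rot: [0.994, -0.105, -0.0, 0.0]
contact_force: [1.2, 0.0, -3.4]
gripper_width: 41.5
```

```bash
python3 - <<'E'
from h import *
s,im=grab('wrist','w7.png'); print(s['clock'],s['position'],R.from_quat(s['ee_rot']).as_matrix()[:,0],s['contact_force'],s['wrist_torque'],s['gripper_width'])
E
python3 g.py pics/w7.png 75
```

```text
7.5667 [495.97346958 205.0117275   73.68678125] [ 9.78057148e-01 -2.08335180e-01 -8.16887752e-04] [ 1.18704062  0.00393289 -3.4379322 ] [ 0.03450762 -0.04213682  0.03242364] 41.536861508944476
80 323 346 [84.2 23.5] [84.2 35. ]
84 323 346 [82.4 23.6] [82.4 35.1]
88 323 346 [80.6 23.7] [80.6 35.2]
92 322 345 [78.8 23.3] [78.8 34.9]
96 322 345 [76.9 23.3] [76.9 35. ]
100 322 345 [75.1 23.4] [75.1 35.1]
104 322 345 [73.2 23.5] [73.2 35.2]
108 322 344 [71.3 23.6] [71.3 34.8]
112 322 344 [69.5 23.6] [69.4 34.9]
116 322 344 [67.5 23.7] [67.5 35. ]
120 322 344 [65.6 23.8] [65.6 35.1]
124 321 344 [63.7 23.4] [63.7 35.2]
128 321 343 [61.8 23.4] [61.8 34.9]
132 321 343 [59.8 23.5] [59.8 35. ]
136 321 343 [57.9 23.6] [57.8 35.1]
end row 79 [84.9 29.5 41. ]
```

apply_moves(plan=[1,0.0007,0.0005,0,0,1,0.0007,0.0005,-0.001,0,1,0.0007,0.0005,-0.002,0,1,0.0007,0.0005,-0.002,0])

```text
clock: 7.95
position: [496.8, 205.6, 72.1]
ee_rot: [0.994, -0.105, -0.0, 0.0]
contact_force: [0.0, 0.4, -4.8]
gripper_width: 41.2
```

apply_moves(plan=[1,0,0,-0.0005,0,1,0,0,-0.001,0,1,0,0,-0.001,0])

```text
clock: 8.2
position: [496.9, 205.6, 71.2]
ee_rot: [0.994, -0.105, -0.0, 0.0]
contact_force: [0.1, -0.1, -3.6]
gripper_width: 41.6
```

apply_moves(plan=[1,0,0,-0.0005,0,1,0,0,-0.001,0,1,0,0,-0.001,0])

```text
clock: 8.45
position: [497.1, 205.7, 70.5]
ee_rot: [0.995, -0.105, 0.0, 0.0]
contact_force: [0.3, -0.3, -2.7]
gripper_width: 41.2
```

apply_moves(plan=[1,0,0,-0.0005,0,1,0,0,-0.0007,0,1,0,0,-0.0007,0])

```text
clock: 8.7
position: [497.1, 205.7, 70.3]
ee_rot: [0.995, -0.104, 0.0, -0.0]
contact_force: [-1.5, -0.9, 4.3]
gripper_width: 41.6
```

Contact came at about the expected height (70.3, home 70.2), with small side forces. I'll nudge it toward -x and see if it settles.

apply_moves(plan=[1,-0.0004,0,0,0,1,-0.0004,0,-0.0003,0,1,-0.0004,0,-0.0003,0])

```text
clock: 8.95
position: [497.1, 205.8, 70.3]
ee_rot: [0.995, -0.104, 0.001, -0.0]
contact_force: [-1.4, -1.0, 5.6]
gripper_width: 41.6
```

apply_moves(plan=[0.1,0,0,0,0,0,0,0,0,0,-0.1,0,0,0,0,-0.2,0,0,0,0,-0.2,0,0,0,0,-0.2,0,0,0,0])

```text
clock: 9.45
position: [496.6, 205.8, 69.1]
ee_rot: [0.994, -0.105, 0.0, -0.0]
contact_force: [0.0, -0.5, -0.6]
gripper_width: 51.3
```

```bash
python3 - <<'E'
from h import *
s,im=grab('wrist','w8.png'); print(s['clock'],s['position'],s['contact_force'],s['gripper_width'])
s,im2=grab('scene');W=cloud(im2)
cv2.imwrite('pics/s8c.png',cv2.resize(im2['color'][170:310,300:440,::-1],(590,590),interpolation=cv2.INTER_CUBIC))
E
```

```text
9.45 [496.60345869 205.788297    69.13452736] [ 0.04160405 -0.49661373 -0.62663546] 51.32406321809155
```

View pics/s8c.png

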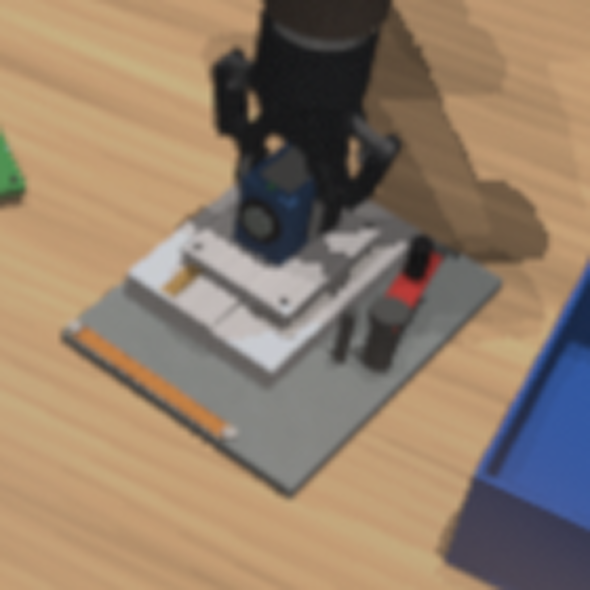

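View pics/w8.png

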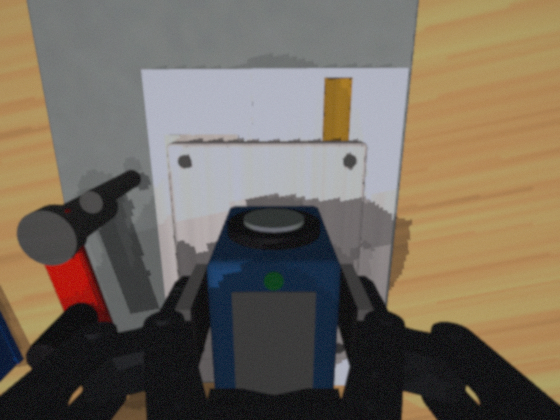

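It's released. I'll open fully, lift off, and check level and height with the wrist depth image.

apply_moves(plan=[-0.6,0,0,0,0,-1,0,0,0,0,-1,0,0,0,0,-1,0,0,0.02,0,-1,0,0,0.05,0,-1,0,0,0.09,0,-1,0,0,0.12,0,-1,0,0,0.13,0])

```text
clock: 10.22
position: [498.9, 207.0, 204.9]
ee_rot: [0.995, -0.104, 0.004, -0.003]
contact_force: [0.6, -0.5, 0.3]
gripper_width: 85.2
```

apply_moves(plan=[-1,0,0,0,0,-1,0,0,0,0])

```text
clock: 10.38
position: [496.1, 205.7, 199.1]
ee_rot: [0.994, -0.105, -0.0, -0.0]
contact_force: [-0.4, 0.3, -0.4]
gripper_width: 85.1
```

```bash
cat > chk.py <<'E'
from h import *
import sys
s,im=grab('wrist',sys.argv[1]); print(s['clock'],s['position'],s['contact_force'],s['gripper_width'])
T=wT(s,im);K=np.array(im['camera_matrix']);z=im['range_z'].astype(float);v,u=np.mgrid[:420,:560]
W=np.stack([(u-K[0,2])/K[0,0]*z,(v-K[1,2])/K[1,1]*z,z],-1)@T[:3,:3].T+T[:3,3]
home=np.array([496.3,205.6]);a=np.radians(-12);U=np.array([np.cos(a),np.sin(a)]);N=np.array([-U[1],U[0]])
r=W[...,:2]-home;mx=r@U;my=r@N;ok=z>0
def fit(m,name):
    A=np.c_[mx[m],my[m],np.ones(m.sum())];zz=W[...,2][m]
    for _ in range(3):
        c,*_=np.linalg.lstsq(A,zz,rcond=None);e=zz-A@c;k=abs(e)<3*np.std(e)+.01;A=A[k];zz=zz[k]
    print(name,len(zz),'slope x %.4f y %.4f  z at home %.2f sd %.2f'%(c[0],c[1],c[2],np.std(zz-A@c)))
fit(ok&(abs(mx)<52)&(my>-37)&(my<43)&((my>26)|(my<-26)|(mx>48))&(abs(W[...,2]-51)<9),'plate')
fit(ok&(abs(mx)<25)&(abs(my)<17)&(abs(W[...,2]-113)<12),'housetop')
fit(ok&(mx>64)&(mx<86)&(my>-20)&(my<5)&(abs(W[...,2]-34)<6),'deck')
fit(ok&(abs(my)<60)&(mx>95)&(mx<125)&(abs(W[...,2]-12)<6),'bed')
hsv=cv2.cvtColor(im['color'],cv2.COLOR_RGB2HSV)
m=((hsv[...,1]<70)&(hsv[...,2]>60)&ok&(abs(W[...,2]-51)<6)).astype(np.uint8)
cs,_=cv2.findContours(m,cv2.RETR_EXTERNAL,cv2.CHAIN_APPROX_NONE);c=max(cs,key=cv2.contourArea)[:,0]
P=wplane(s,im,c,50.8)[:,:2].astype(np.float32);rr=cv2.minAreaRect(P);d=np.array(rr[0])-home
print('plate rect',np.round([*rr[0],*rr[1],rr[2]],1),'rel',np.round([d@U,d@N],1),'exp 0,3')
E
python3 chk.py w9.png
```

```text
10.3833 [496.13105965 205.65748715 199.07167881] [-0.3808071   0.34483153 -0.42092172] 85.14751823873974
plate 4357 slope x -0.0005 y -0.0023  z at home 50.36 sd 0.68
housetop 3588 slope x -0.0011 y 0.0011  z at home 112.73 sd 0.68
deck 885 slope x 0.0070 y -0.0081  z at home 33.20 sd 0.72
bed 5420 slope x 0.0032 y 0.0001  z at home 11.47 sd 0.76
plate rect [497.8 208.6  89.2 114.7  78.1] rel [0.8 3.2] exp 0,3
```

View pics/w9.png

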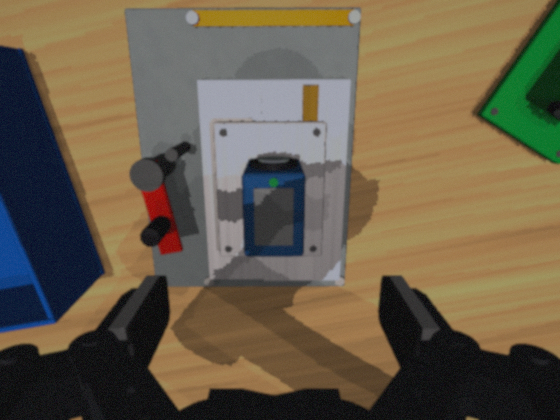

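The reader sits level: slopes are below 0.003, against 0.04 if it were leaning. The plate top is at 50.4, with a camera bias of about -0.6, and home is 50.8. Its position matches home too. Next I'll measure the keeper.

```bash
cat > k.py <<'E'
from h import *
import sys
s,im=grab('wrist',sys.argv[1]);print(s['clock'],s['position'],s['contact_force'])
c=im['color'];hsv=cv2.cvtColor(c,cv2.COLOR_RGB2HSV)
T=wT(s,im);K=np.array(im['camera_matrix']);z=im['range_z'].astype(float);v,u=np.mgrid[:420,:560]
W=np.stack([(u-K[0,2])/K[0,0]*z,(v-K[1,2])/K[1,1]*z,z],-1)@T[:3,:3].T+T[:3,3]
home=np.array([496.3,205.6]);a=np.radians(-12);U=np.array([np.cos(a),np.sin(a)]);N=np.array([-U[1],U[0]])
r=W[...,:2]-home;mx=r@U;my=r@N
reg=(my>50)&(my<125)&(mx>-70)&(mx<75)&(z>0)
for nm,lo,hi,H in (('knobtop',86,97,92),):
    m=reg&(W[...,2]>lo)&(W[...,2]<hi);print(nm,m.sum(),np.round([mx[m].mean(),my[m].mean(),W[...,0][m].mean(),W[...,1][m].mean(),W[...,2][m].max()],1),'uv',u[m].mean().round(1),v[m].mean().round(1))
red=((hsv[...,0]<6)|(hsv[...,0]>172))&(hsv[...,1]>130)&reg
cs,_=cv2.findContours(red.astype(np.uint8),cv2.RETR_EXTERNAL,cv2.CHAIN_APPROX_NONE);ct=max(cs,key=cv2.contourArea)[:,0]
P=wplane(s,im,ct,60)[:,:2];q=np.c_[(P-home)@U,(P-home)@N].astype(np.float32);rr=cv2.minAreaRect(q);print('red',np.round(rr[0],1),np.round(rr[1],1),round(rr[2],1), cv2.boxPoints(rr).round(1).tolist())
print('red z',np.median(W[...,2][red]).round(1))
u0,v0,u1,v1=ct[:,0].min()-25,ct[:,1].min()-45,ct[:,0].max()+50,ct[:,1].max()+10
for (lo,hi) in ((60,69),(69,86)):
    m=reg&(W[...,2]>lo)&(W[...,2]<hi)&~red;n,l,st,ce=cv2.connectedComponentsWithStats(m.astype(np.uint8))
    for i in range(1,n):
        if st[i,4]>8: k=l==i;print(lo,hi,st[i,4],'uv',ce[i].round(1),'mount rel home',np.round([mx[k].mean(),my[k].mean(),W[...,2][k].mean(),W[...,2][k].max()],1))
E
python3 k.py w10.png
```

```text
10.4333 [495.62593158 205.2615432  197.89593945] [-0.7458692   0.44890152 -1.28628073]
knobtop 375 [-22.4  91.7 493.5 299.9  93.5] uv 148.8 235.8
red [-20.1  91.9] [60.  20.1] 10.4 [[-51.400001525878906, 96.4000015258789], [-47.79999923706055, 76.5999984741211], [11.199999809265137, 87.5], [7.5, 107.30000305175781]]
red z 59.6
60 69 30 uv [169.4 152.8] mount rel home [34.4 79.7 60.5 61.9]
60 69 902 uv [144.5 173.9] mount rel home [18.4 99.7 63.6 65.8]
60 69 36 uv [163.8 220.3] mount rel home [-18.8  87.2  66.6  68.8]
69 86 181 uv [158.  224.9] mount rel home [-18.5  88.3  78.1  86. ]
```

apply_moves(plan=[0.2,-0.0025,0.03,0,5,0.2,-0.0025,0.065,0,10.4,0.2,-0.0025,0.0947,-0.02,10.4,0.2,-0.0025,0.0947,-0.05,10.4,0.2,-0.0025,0.0947,-0.08,10.4,0.2,-0.0025,0.0947,-0.09,10.4,0.2,-0.0025,0.0947,-0.09,10.4,0.2,-0.0025,0.0947,-0.09,10.4])

```text
clock: 11.15
position: [494.2, 300.0, 108.8]
ee_rot: [1.0, -0.014, -0.0, 0.001]
contact_force: [0.3, -0.3, 0.5]
gripper_width: 34.3
```

```bash
python3 - <<'E'
from h import *
s,im=grab('wrist','w11.png'); print(s['clock'],s['position'],R.from_quat(s['ee_rot']).as_matrix()[:,0],s['contact_force'],s['gripper_width'],s['joints'])
E
```

```text
11.15 [494.21071268 299.99484133 108.76789758] [ 9.99604536e-01 -2.81092395e-02 -8.01989379e-04] [ 0.28275146 -0.25308924  0.49182976] 34.31072332736131 [ 8.25971861e-01  4.22386791e-01 -2.70691377e-01  8.62500824e-04
 -8.79701991e-01  7.16161889e-01]
```

View pics/w11.png

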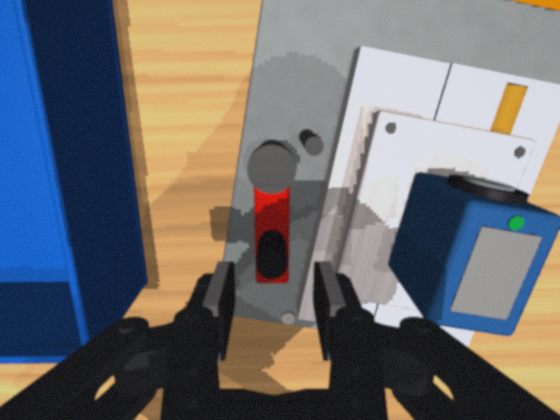

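The knob (272,255) sits midway between the fingers at columns 228 and 318. I'll descend around it and close to a loose cage.

apply_moves(plan=[0.2,-0.0005,0,-0.015,0,0.2,-0.0005,0,-0.03,0,0.2,-0.0005,0,-0.041,0,0.2,-0.0005,0,-0.041,0,0.4,-0.0005,0,-0.041,0,0.54,-0.0005,0,-0.041,0,0.54,-0.0005,0,-0.041,0,0.54,-0.0005,0,-0.041,0])

```text
clock: 11.87
position: [494.0, 300.8, 69.3]
ee_rot: [1.0, -0.014, 0.001, -0.001]
contact_force: [0.4, -1.0, -0.6]
gripper_width: 20.2
```

```bash
python3 - <<'E'
from h import *
s,im=grab('wrist','w12.png'); print(s['clock'],s['position'],s['contact_force'],s['gripper_width'])
p=np.array([18.2,99.8]);home=np.array([496.3,205.6]);a=np.radians(-12);U=np.array([np.cos(a),np.sin(a)]);N=np.array([-U[1],U[0]])
def k(t): q=p+42*np.array([-np.sin(t),-np.cos(t)]);return home+q[0]*U+q[1]*N
t0=1.39;k0=k(t0)
for i in range(17):
    t=t0*(1-i/16);print(i,round(np.degrees(t0-t),1),(k(t)-k0).round(1))
print(k0)
E
```

```text
11.8667 [494.04398443 300.81171993  69.3028557 ] [ 0.39656249 -1.0081865  -0.62362042] 20.151305588893663
0 0.0 [0. 0.]
1 5.0 [ 0.1 -3.6]
2 10.0 [ 0.4 -7.3]
3 14.9 [  1.1 -10.9]
4 19.9 [  2.1 -14.4]
5 24.9 [  3.4 -17.8]
6 29.9 [  5.  -21.1]
7 34.8 [  6.8 -24.2]
8 39.8 [  9.  -27.2]
9 44.8 [ 11.3 -29.9]
10 49.8 [ 14.  -32.5]
11 54.8 [ 16.8 -34.8]
12 59.7 [ 19.8 -36.9]
13 64.7 [ 23.  -38.6]
14 69.7 [ 26.3 -40.2]
15 74.7 [ 29.7 -41.4]
16 79.6 [ 33.3 -42.3]
[492.86910097 300.63798699]
```

View pics/w12.png

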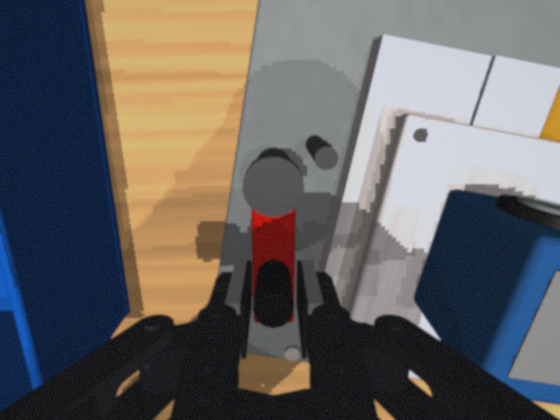

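The knob is caged between the pads at (273,290). Now the first half of the arc.

apply_moves(plan=[0.54,0.0001,-0.0036,0,5,0.54,0.0004,-0.0073,0,10,0.54,0.0011,-0.0109,0,15,0.54,0.0021,-0.0144,0,20,0.54,0.0034,-0.0178,0,25,0.54,0.005,-0.0211,0,30,0.54,0.0068,-0.0242,0,35,0.54,0.009,-0.0272,0,40])

```text
clock: 12.58
position: [503.2, 274.3, 69.0]
ee_rot: [0.944, 0.331, 0.001, -0.001]
contact_force: [-0.7, 2.1, -0.7]
gripper_width: 19.5
```

apply_moves(plan=[0.54,0.0023,-0.0027,0,5,0.54,0.005,-0.0053,0,10,0.54,0.0078,-0.0076,0,15,0.54,0.0108,-0.0097,0,20,0.54,0.0108,-0.0097,0,20])

```text
clock: 13.0
position: [514.0, 263.9, 68.9]
ee_rot: [0.873, 0.488, 0.001, -0.0]
contact_force: [-1.2, -0.4, 0.5]
gripper_width: 19.3
```

```bash
python3 - <<'E'
from h import *
s,im=grab('wrist','w13.png'); print(s['clock'],s['position'],R.from_quat(s['ee_rot']).as_matrix()[:,0],s['contact_force'],s['gripper_width'],s['joints'].round(2))
E
```

```text
13.0 [514.02287578 263.91237406  68.86615122] [0.52323125 0.85218923 0.00160267] [-1.24109738 -0.42532806  0.46697781] 19.300316310811205 [ 0.75  0.47 -0.31  0.   -0.79  1.84]
```

View pics/w13.png

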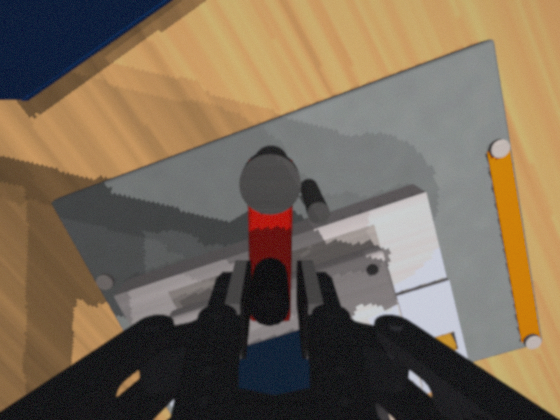

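apply_moves(plan=[0.54,0.0032,-0.0017,0,5,0.54,0.0065,-0.0033,0,10,0.54,0.0099,-0.0045,0,15,0.54,0.0135,-0.0054,0,19.6,0.54,0.0135,-0.0054,0,19.6])

```text
clock: 13.47
position: [527.0, 258.2, 68.5]
ee_rot: [0.778, 0.629, 0.0, 0.0]
contact_force: [0.6, -0.3, 0.1]
gripper_width: 19.5
```

apply_moves(plan=[0.54,0.001,-0.0002,0,0,0.54,0.002,-0.0004,0,0,0.54,0.002,-0.0004,0,0])

```text
clock: 13.72
position: [527.5, 257.8, 68.3]
ee_rot: [0.778, 0.628, -0.001, -0.001]
contact_force: [-4.5, 2.6, 3.4]
gripper_width: 19.8
```

apply_moves(plan=[0.54,0.0006,-0.0001,0,0,0.54,0.001,-0.0002,0,0,0.54,0.001,-0.0002,0,0])

```text
clock: 13.97
position: [527.6, 257.7, 68.3]
ee_rot: [0.778, 0.628, -0.002, -0.001]
contact_force: [-7.8, 3.9, 4.1]
gripper_width: 19.9
```

```bash
python3 - <<'E'
from h import *
s,im=grab('wrist','w14.png'); print(s['clock'],s['position'],R.from_quat(s['ee_rot']).as_matrix()[:,0],s['contact_force'],s['gripper_width'],s['joints'].round(2))
E
```

```text
13.9667 [527.5929886  257.71401657  68.27547401] [ 0.21096526  0.97749267 -0.00131808] [-7.82465045  3.90854235  4.11991373] 19.90176798695797 [ 0.73  0.49 -0.28 -0.   -0.8   2.2 ]
```

View pics/w14.png

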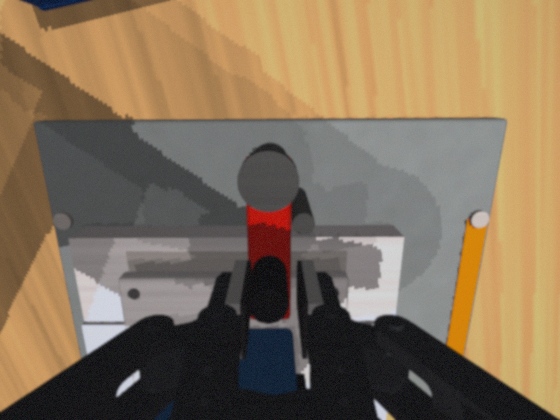

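The force rises with no more motion, and the arm is against the stop post (303,222), so the keeper is shut. I'll back off to centre, open a little and lift.

apply_moves(plan=[0.54,-0.0022,0.0004,0,0,0.54,-0.0038,0.0007,0,0,0.54,-0.0038,0.0007,0,0,0.3,-0.0038,0.0007,0,0,0.2,-0.0038,0.0007,0,0,0.2,-0.0038,0.0007,0,0,0.2,-0.0038,0.0007,0.01,0,0.2,-0.0038,0.0007,0.03,0])

```text
clock: 14.68
position: [524.7, 257.0, 96.6]
ee_rot: [0.778, 0.629, -0.003, -0.0]
contact_force: [-0.3, 0.4, -0.4]
gripper_width: 33.8
```

apply_moves(plan=[0.2,0,0,0.03,0,0.2,0,0,0.065,0,0.2,0,0,0.1,0,0.2,0,0,0.12,0,0.2,0,0,0.12,0,0.2,0,0,0.12,0,0.2,0,0,0.12,0])

```text
clock: 15.27
position: [525.5, 257.8, 217.9]
ee_rot: [0.777, 0.629, -0.001, -0.0]
contact_force: [-0.2, -1.5, -0.1]
gripper_width: 34.3
```

```bash
python3 k.py w15.png
```

```text
15.2667 [525.49397038 257.80630231 217.92124648] [-0.17605466 -1.52896863 -0.14853753]
knobtop 326 [ 17.7  59.3 525.9 259.9  93.5] uv 273.6 196.9
red [17.8 65.4] [47.9 20. ] 89.4 [[7.599999904632568, 41.599998474121094], [27.600000381469727, 41.400001525878906], [28.100000381469727, 89.19999694824219], [8.100000381469727, 89.5]]
red z 59.8
60 69 821 uv [273.4 138.7] mount rel home [ 17.5 100.5  63.8  65.9]
60 69 36 uv [293.2 163.1] mount rel home [34.1 80.  60.5 61.8]
69 86 61 uv [273.  185.7] mount rel home [17.2 65.1 78.7 85.3]
```

View pics/w15.png

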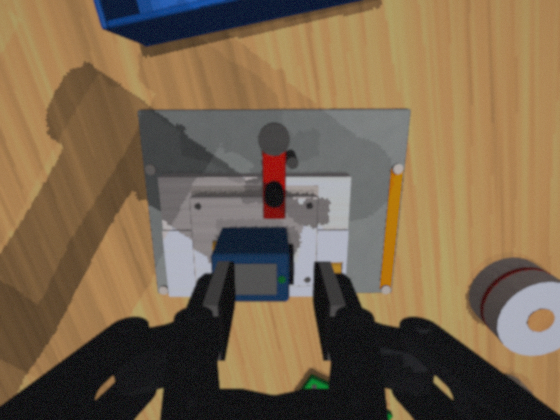

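The keeper points to mount -y, within 0.01 rad of square, at the stop. I'll go back to the earlier viewpoint for a last check of the seated reader.

apply_moves(plan=[-1,-0.01,-0.02,0,-7,-1,-0.03,-0.05,0,-14,-1,-0.03,-0.05,0,-21,-1,-0.03,-0.05,0,-28,-1,-0.03,-0.05,0,-35,-1,-0.03,-0.05,0,-42,-1,-0.03,-0.05,0,-49,-1,-0.03,-0.05,0,-56])

```text
clock: 15.98
position: [495.4, 207.7, 216.7]
ee_rot: [0.982, 0.188, -0.002, 0.001]
contact_force: [0.2, 0.5, 0.1]
gripper_width: 85.4
```

apply_moves(plan=[-1,0,0,0,-7,-1,0,0,0,-14,-1,0,0,0,-21,-1,0,0,0,-28,-1,0,0,0,-34,-1,0,0,0,-34,-1,0,0,0,-34,-1,0,0,0,-34])

```text
clock: 16.65
position: [495.8, 208.0, 217.5]
ee_rot: [0.995, -0.104, -0.001, 0.001]
contact_force: [-0.2, 0.1, 0.1]
gripper_width: 85.5
```

```bash
python3 chk.py w16.png; python3 - <<'E'
from h import *
grab('scene','s16.png');grab('top','t16.png')
E
```

```text
16.65 [495.77531849 207.96968089 217.51497891] [-0.17848762  0.12001877  0.1254315 ] 85.45453488712421
plate 3644 slope x -0.0001 y -0.0019  z at home 50.33 sd 0.70
housetop 3153 slope x 0.0006 y 0.0001  z at home 112.71 sd 0.72
deck 773 slope x 0.0087 y -0.0003  z at home 33.10 sd 0.75
bed 4836 slope x 0.0007 y -0.0001  z at home 11.73 sd 0.77
plate rect [497.4 208.6  89.3 114.4  78.1] rel [0.4 3.2] exp 0,3
```

View pics/w16.png

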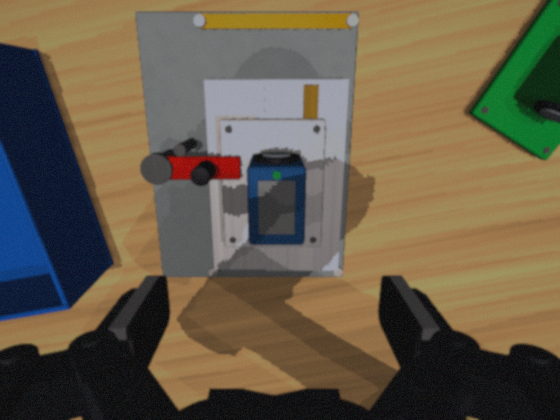

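View pics/s16.png

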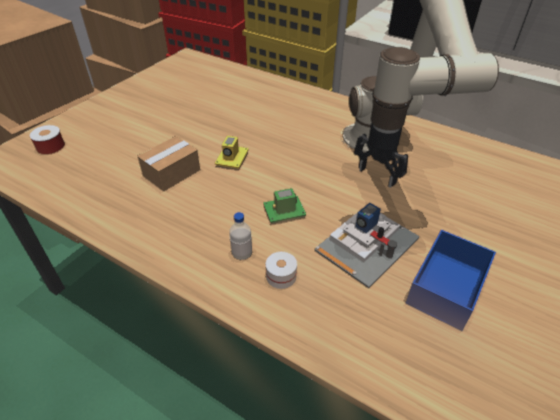

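The reader is still level and home, the keeper lies shut over the plate edge (240,167), the other objects look unmoved, and the robot is touching nothing. I'll hand in.

```bash
python3 -c "
from bench import arm
print(arm.job_done())"
```

```text
the job is handed in; nothing more can be done
None
```

The blue reader is back on its mount with its lens toward the orange-striped end. I let go of it, then swung the red keeper shut to its stop, and handed the job in at about 17 s.

**Reader:** After the keeper was shut, the plate and housing top measured level within 0.002 rad, against 0.04 rad if the cone ball were still out. The plate top read 50.3 mm and home is 50.8 mm; the wrist depth readings run about 0.3–0.9 mm low on the deck and bed too. Its position was within 0.4 mm of the home I measured.

**Keeper:** The arm pointed to mount -y within about 0.01 rad and rested against its stop post. It stopped moving while the push force rose to about 9 N.

**Forces and surroundings:** The highest force I saw reported on the reader was about 6–7 N. In the last scene picture the other objects looked unmoved; I checked that by eye only. The gripper ended open and clear, touching nothing.

**Disagreements:** The overhead camera put the mount 2–4 mm away from where the wrist camera did. The wrist camera's pivot position was also 2 mm off what the bed edge implied. I used the wrist camera's own seat measurements, and the contact height and level agreed with them.

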